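# Trim a sample bottle level on the beam balance

### The arm

A 6-joint arm with a two-finger parallel gripper is mounted at the origin on a cart in front of the work surface, level with it; the furniture and walls round the work are solid. World frame = base frame: x ahead of the robot, y to its left, z up, the work surface at z = 0. Lengths are in m, angles in rad, forces in N, time in s.
With the tool pointing down it reaches from about 0.3 to 0.875 m from the base axis. Payload 6.4 kg.
Tool frame: the origin (TCP) lies midway between the tips of the shut fingers; the grasp point (between the pads) lies manip.pinch_z behind it (manip.pinch_z is the distance from the TCP to the grasp point, in m); z points along the fingers, y is the line along which they close (so a half turn about z gives the same grasp; the last joint's range is limited). The gripper opens to 85 mm and grips with 20 to 120 N. Pads are 22 mm wide; open, the fingers measure 114 mm over their backs; the gripper's body (76 mm by 85 mm) begins 54 mm behind the grasp point. The pads swing forward as they close: fully open they stand 13 mm farther back than shut.
Start: joints at [1.015, 0.181, 1.607, -0, 1.354, -0.206], TCP at [0.197, 0.54, 0.231] pointing down, gripper open.
Joint ranges: [-2.99, 2.99], [-0.89, 2.07], [0.3, 2.58], [-1.14, 4.28], [0, 2.63], [-3.12, 3.12]. Speed limits (rad/s): [2.57, 2.57, 3.01, 3.14, 3.14, 3.14].

### API

Orientations are given as a unit quaternion [w, x, y, z].
In Python, from plant import manip, capture, camera_info gives the robot as it stands. The module is installed in compiled form; this text tells all that it offers.
- The arm moves only by the tool jog_arm, never from a script. Its argument "moves" is a list that holds one entry, the list of rows, each a list of 7 numbers: the finger opening in mm, from 0 to 85.4, then the shift along the tool's x, y, z in units of 40 mm (1.0 is 40 mm), then the turn, a rotation vector about the tool's x, y, z in units of 10 degrees (1.0 is 10 degrees). A call has 1 to 20 rows; each row is the pose to reach, as a shift and turn from the pose commanded when the call began, along the tool's axes at that moment; what a row does not reach only later rows make up. A row lasts 1/8 s, in which the tool goes at most 62.5 mm and 10.7 degrees, less where a joint would pass 70% of its speed; a pose out of reach is approached as far as the arm can. A call with a gripper value outside its range is refused whole. The fingers move at their own pace and stop on an object; "newtons" is the grip in N (left out, the last holds). Time passes only in rows, so rows that repeat a pose let the fingers close. It gives the time, the measured TCP pose, the force, the opening and the grip force at its end, in the units of the state.
- manip.sense(): the state, without advancing time (a new reading comes with each control period).
- capture(name): name is "scene" or "top" or "wrist"; returns the picture (400x640x3 uint8, red, green, blue); there is no depth.
- camera_info(name): a dict with "fx", "fy", "cx", "cy" (pixels), "distortion" ([k1, k2, p1, p2, k3] as OpenCV has them; the pictures are not rectified), "origin" and "attitude" of the camera in the world. Camera axes: x right, y down, z forward; pixel columns grow to the right and rows downward; lengths in m; the calibration is good to about 2 mm. A picture is of the moment at which its call begins: read the wrist's pose just before it. camera_info takes no time and is no camera call; for the wrist camera it gives the pose at the moment of the call.
- manip.hand_in(): hands the job in; it is judged then, once.
The state is a dict: "clock": time; "q": joint angles; "dq": joint speeds; "joint_torque": joint torques, N m; "tcp_pos": TCP position; "orientation": TCP orientation; "wrist_force": force on the tool from outside, world axes, zero at the start; "ft_torque": the same for the moment, N m; "grip_width": opening from 0.0 (shut) to 1.0 (fully open); "grip_force": force on a finger pad.
Only numpy, scipy, OpenCV 4.12 (cv2) and the standard library are available. Lean on these libraries where they do the work, as an engineer would, in place of code of your own. Each camera call takes 0.05 s, during which the arm holds its last target. There are 200 camera calls.

### The job

Find the counterweight for the bottle on the trim balance: thread steel ring weights from the bench, one at a time, over the post of the empty pan, as many as it takes, and slide the poise along the beam until the beam floats level by itself. Be gentle: feel for the post rather than pressing a ring down on it, let each ring settle on the pan, leave rings you do not need lying on the bench, and leave the other things alone.

Things in the scene. Friction and masses are not known exactly. Their poses are not given: they have to be found in the camera images.
- balance: Beam balance fixed to the bench: grey base plate 120 x 360 mm, 16 mm high, two aluminium cheeks carry the beam. Origin under the base's centre, below the pivot; z up, y along the beam toward the bottle, -y toward the empty pan, x across. Pan and post are delicate: a ring must never be pushed against the balance with more than 15 N.
- pivot (a point): Centre of the beam's pivot, 100 mm above the bench; the pivot line is level along the balance's x. The beam bar is 16 mm wide, its top 4 mm above the pivot, its ends 111 mm either side. Without bottle and rings and with the poise at 0 the beam is in balance.
- bottle: Reagent bottle clipped on a low stirrup of the beam, 38 mm wide, 118 mm tall, 140 mm from the pivot. Origin under its centre, 55 mm below the pivot when level. Its mass is unknown, about 75 to 195 g, different each time.
- beam (a joint): Tilt of the beam (rad): 0 level, negative bottle side down, positive pan side down; stops at -0.14 and 0.14. It floats on a weak centring spring of 0.235 N m/rad, so between the stops its angle shows the imbalance; at a stop only the direction. Settles in about 1.5 s. A push on the pan end moves it with only 0 to 3 N until it meets the stop.
- post_mark (a point): Nominal middle of the pan's top, 140 mm from the pivot, 20 mm below it when level; tilts with the beam (axes of the beam, z along the post). Pan: 30 mm disc; steel post 14 mm thick with a 1 mm chamfer, reaching 40 mm above the pan. Pan and post sit in a slot up to 6 mm off this mark in x and in y, each time differently, unmeasured; they slip sideways at about 4 N.
- poise (a joint): Place of the sliding poise along the beam (m): 0 at the pivot, positive toward the bottle, negative toward the pan; stops at -0.045 and 0.045. It weighs 180 g, slides with 1.2 N of friction and stays where it is left. Moving it 1 mm toward the bottle turns the floating beam by about -0.0075 rad.
- poise_knob (a point): Centre of the poise's black grip, a round bar 16 mm thick and 32 mm long lying across the beam (along the balance's x), 40 mm above the pivot when level. Pinch it from above with the fingers closing along the beam; the steel saddle under it, 26 x 28 mm, begins 19 mm below the bar's centre.
- ring_a: Steel ring weight lying flat on the bench beyond the pan end: 34 mm across, 16 mm bore, 14 mm high, 80 g. Origin at the centre of its underside, z up. The three are alike; at least one is needed. On the pan one turns the beam with 0.11 N m.
- ring_b: Steel ring weight lying flat on the bench beyond the pan end: 34 mm across, 16 mm bore, 14 mm high, 80 g. Origin at the centre of its underside, z up. The three are alike; at least one is needed. On the pan one turns the beam with 0.11 N m.
- ring_c: Steel ring weight lying flat on the bench beyond the pan end: 34 mm across, 16 mm bore, 14 mm high, 80 g. Origin at the centre of its underside, z up. The three are alike; at least one is needed. On the pan one turns the beam with 0.11 N m.
- white_bottle: Bystander: white reagent bottle 48 mm wide, 105 mm tall, standing on the bench. Origin under its centre.
- tape_roll: Bystander: brown roll of tape, about 92 mm wide and 48 mm high, lying flat. Origin under its centre.
- black_marker: Bystander: marker pen 136 mm long, 12 mm thick, lying on the bench between the balance and the robot. Origin under its middle.

How it is judged:
On the way:
1. a ring weight is threaded on the pan's post, let go, and rests on the pan (((horizontal distance between ring_a and post_mark below 0.016 m and z of ring_a in the frame of post_mark between -0.005 and 0.033 m and contact force between ring_a and the fingers below 0.1 N) or (horizontal distance between ring_b and post_mark below 0.016 m and z of ring_b in the frame of post_mark between -0.005 and 0.033 m and contact force between ring_b and the fingers below 0.1 N) or (horizontal distance between ring_c and post_mark below 0.016 m and z of ring_c in the frame of post_mark between -0.005 and 0.033 m and contact force between ring_c and the fingers below 0.1 N))), for 0.3 s.
At the end, for the whole second after the job is handed in: The beam floats at rest within 0.025 rad (1.4 degrees) of level, at least one ring weight lies threaded on the pan's post (centre within 16 mm of the mark, underside at most 33 mm above the pan), and every other ring lies flat on the bench (value of joint beam between -0.025 and 0.025 rad and velocity of joint beam between -0.05 and 0.05 rad/s and ((horizontal distance between ring_a and post_mark below 0.016 m and z of ring_a in the frame of post_mark between -0.005 and 0.033 m and contact force between ring_a and the fingers below 0.1 N) or (horizontal distance between ring_b and post_mark below 0.016 m and z of ring_b in the frame of post_mark between -0.005 and 0.033 m and contact force between ring_b and the fingers below 0.1 N) or (horizontal distance between ring_c and post_mark below 0.016 m and z of ring_c in the frame of post_mark between -0.005 and 0.033 m and contact force between ring_c and the fingers below 0.1 N)) and ((horizontal distance between ring_a and post_mark below 0.016 m and z of ring_a in the frame of post_mark between -0.005 and 0.033 m and contact force between ring_a and the fingers below 0.1 N) or (height (world z) of ring_a below 0.004 m and angle between ring_a's own z axis and vertical below 0.1 rad)) and ((horizontal distance between ring_b and post_mark below 0.016 m and z of ring_b in the frame of post_mark between -0.005 and 0.033 m and contact force between ring_b and the fingers below 0.1 N) or (height (world z) of ring_b below 0.004 m and angle between ring_b's own z axis and vertical below 0.1 rad)) and ((horizontal distance between ring_c and post_mark below 0.016 m and z of ring_c in the frame of post_mark between -0.005 and 0.033 m and contact force between ring_c and the fingers below 0.1 N) or (height (world z) of ring_c below 0.004 m and angle between ring_c's own z axis and vertical below 0.1 rad))); the robot touches nothing.
It fails at once if a ring is pushed against the balance with more than 15 N (contact force between any of ring_a, ring_b, ring_c and balance above 15 N).
It fails at once if a bystander (white bottle, tape roll, marker) is moved by more than 3 cm (distance of any of white_bottle, tape_roll, black_marker from where it was at the start of the episode above 0.03 m).
It also fails if it takes over 72 s, if anything falls off the work surface, if the arm or the gripper's body presses on something with over 40 N, if the wrist force passes 120 N, or if a joint passes its speed limit or range.

## Working session

There is one attempt and no reset: what is moved stays moved. The work goes in short steps, Python scripts to look and compute and a tool call to move; the robot and the scene stay as the last step left them, time stands still between calls to the robot, and variables do not carry over. Pictures are saved under pics/ and viewed, at most 10 in all, crops included, and the job is handed in when it is done.

Besides the shell and the picture viewer there is one more tool, called as a command line: name --argument value ..., lists and objects as JSON in quotes. jog_arm: Moves the arm, as the interface text tells. Its arguments: {"type":"object","properties":{"moves":{"type":"array"},"newtons":{"type":"number"}},"required":["moves"]}

```bash
mkdir -p pics; python3 - <<'E'
from plant import manip, capture, camera_info
import cv2
for n in("scene","top"):
    print(n,camera_info(n)); cv2.imwrite(f"pics/{n}0.png",capture(n)[:,:,::-1])
print(camera_info("wrist"));print(manip.sense(),manip.pinch_z)
E
```

```text
scene {'fx': 453.45387918572686, 'fy': 453.45387918572686, 'cx': 322.5650946956396, 'cy': 197.56501767410143, 'distortion': array([0.04590611, 0.        , 0.        , 0.        , 0.        ]), 'origin': array([-0.18223229, -0.85760235,  0.95364135]), 'attitude': array([-0.43276228,  0.83367097, -0.30355113,  0.15989443])}
top {'fx': 502.33805541071877, 'fy': 502.33805541071877, 'cx': 323.1066009815889, 'cy': 203.3270559300545, 'distortion': array([-0.13395026,  0.        ,  0.        ,  0.        ,  0.        ]), 'origin': array([0.32715348, 0.03296025, 1.56954711]), 'attitude': array([-0.06124174,  0.70595634, -0.70360031,  0.05311962])}
{'fx': 300.02705901109005, 'fy': 300.02705901109005, 'cx': 320.3847969214394, 'cy': 195.12953507844986, 'distortion': array([-0.00429387,  0.        ,  0.        ,  0.        ,  0.        ]), 'origin': array([0.13438841, 0.5621287 , 0.37374062]), 'attitude': array([0.10965954, 0.81179982, 0.56843334, 0.07641584])}
{'clock': 0.1, 'q': array([ 1.01467679e+00,  1.81494392e-01,  1.60793334e+00, -3.80810414e-06,
        1.35382670e+00, -2.06310311e-01]), 'dq': array([-2.81090802e-04,  4.49228290e-05, -1.62938553e-03, -7.88639814e-04,
        2.55981144e-04,  5.51416781e-04]), 'joint_torque': array([ 6.11276701e-04, -4.45875371e+01, -3.52243066e+01, -3.22296564e-04,
        4.08702952e-03, -5.52803328e-05]), 'tcp_pos': array([0.1967731 , 0.53972941, 0.23044647]), 'orientation': array([-3.07405669e-04,  1.74013742e-01,  9.84742874e-01, -7.71934678e-04]), 'wrist_force': array([ 0.26332438,  0.21136647, -0.20223083]), 'ft_torque': array([0.01261105, 0.05844922, 0.01765134]), 'grip_force': 0.0, 'grip_width': 0.998900939726078} 0.0187
```

View pics/scene0.png

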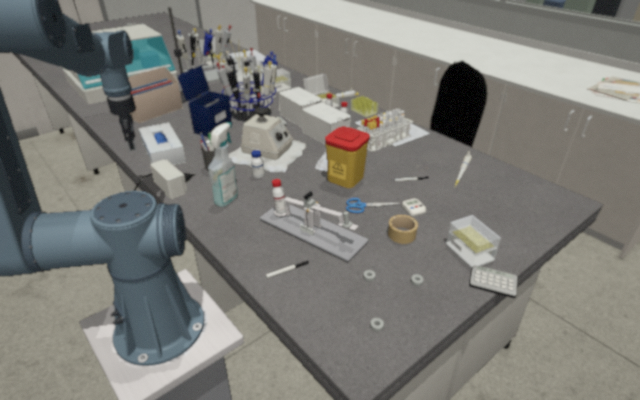

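View pics/top0.png

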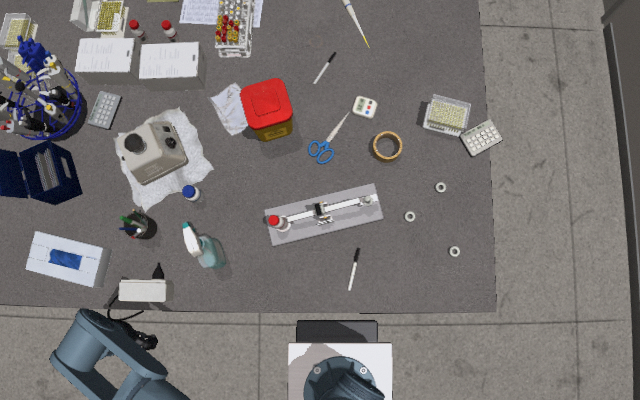

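Scene shows the balance mid-bench; in the top view the rings are at about (441,187), (410,216), (455,252) and the plate corners at (265,210), (374,184), (383,216), (272,245). I'll zoom in on these.

```bash
cat >h.py <<'E'
from plant import manip, capture, camera_info
import cv2, numpy as np
from scipy.spatial.transform import Rotation as R
def cam(n,i=None):
    i=i or camera_info(n); K=np.array([[i["fx"],0,i["cx"]],[0,i["fy"],i["cy"]],[0,0,1.]])
    return K,i["distortion"],R.from_quat(i["attitude"],scalar_first=True),i["origin"]
def ray(c,uv):
    p=cv2.undistortPoints(np.array(uv,float).reshape(-1,1,2),c[0],c[1]).reshape(-1,2)
    return c[2].apply(np.c_[p,np.ones(len(p))])
def at_z(c,uv,z):
    d=ray(c,uv); return c[3]+d*((z-c[3][2])/d[:,2])[:,None]
def proj(c,P):
    ri=c[2].inv(); return cv2.projectPoints(np.array(P,float).reshape(-1,1,3),ri.as_rotvec(),-ri.apply(c[3]),c[0],c[1])[0].reshape(-1,2)
def snap(n):
    c=cam(n); return c,capture(n)
E
python3 - <<'E'
from h import *
c=cam("top"); im=cv2.imread("pics/top0.png")
for uv in[(441,187),(410,216),(455,252)]:
    x,y=uv; g=cv2.cvtColor(im[y-12:y+13,x-12:x+13],cv2.COLOR_BGR2GRAY); m=(g>140).astype(np.uint8)
    cn=max(cv2.findContours(m,cv2.RETR_EXTERNAL,cv2.CHAIN_APPROX_NONE)[0],key=cv2.contourArea)
    (a,b),r=cv2.minEnclosingCircle(cn); print((a+x-12,b+y-12),r,at_z(c,[(a+x-12,b+y-12)],.014))
print(at_z(c,[(265,210),(374,184),(383,216),(272,245)],.016).round(4))
cv2.imwrite("pics/tz.png",cv2.resize(im[170:260,255:395],None,fx=5.5,fy=5.5,interpolation=cv2.INTER_CUBIC))
E
```

```text
(440.5655736923218, 186.72950839996338) 4.981994152069092 [[ 0.63543999 -0.32078328  0.014     ]]
(409.7173910140991, 215.93478298187256) 5.225184917449951 [[ 0.54186586 -0.2199983   0.014     ]]
(454.3999996185303, 251.0) 5.249862194061279 [[ 0.43181954 -0.35799038  0.014     ]]
[[ 0.5592  0.2336  0.016 ]
 [ 0.6431 -0.1089  0.016 ]
 [ 0.5412 -0.1358  0.016 ]
 [ 0.4495  0.2094  0.016 ]]
```

View pics/tz.png

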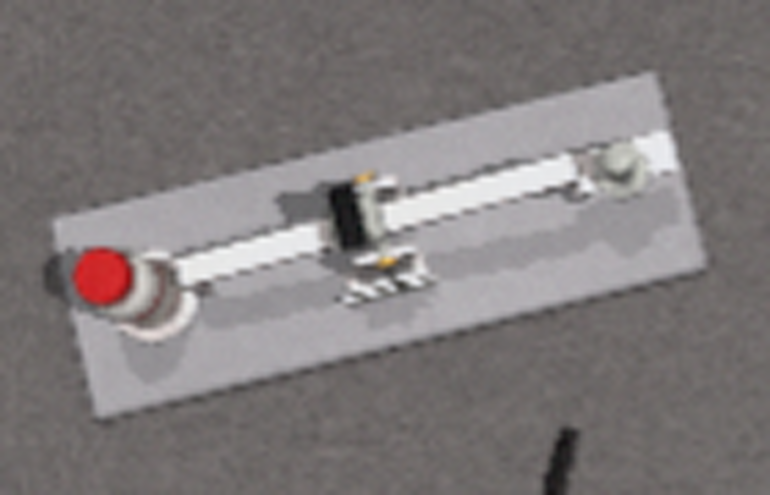

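The zoomed view gives plate corners at zoom (52,218), (655,72), (706,267), (98,418) and the post near (622,160). The poise is close to the pivot and the bottle side is down.

```bash
cat >>h.py <<'E'
from scipy.optimize import least_squares
PL=np.array([[264.5,209.6],[374.1,183.1],[383.4,218.5],[272.8,246.0]])
_C=np.array([[.06,.18],[.06,-.18],[-.06,-.18],[-.06,.18]])
def fit():
    P=at_z(cam("top"),PL,.016)[:,:2]
    f=lambda p:(_C@np.array([[np.cos(p[2]),np.sin(p[2])],[-np.sin(p[2]),np.cos(p[2])]])+p[:2]-P).ravel()
    return least_squares(f,[.55,.05,.24])
BX,BY,BA=fit().x
def bal(p,th=0):  # balance point (relative to pivot, beam axes) -> world
    return R.from_euler("z",BA).apply(R.from_euler("x",th).apply(p))+[BX,BY,.1]
def toolR(yaw,tilt=0): # tool y along balance x; tilted with beam by tilt
    M=np.array([[0,1,0],[1,0,0],[0,0,-1.]]).T
    return R.from_euler("z",yaw)*R.from_euler("x",tilt)*R.from_matrix(M)
def goto(p,Rt=None):  # shift/turn from measured pose in move units
    s=manip.sense(); R0=R.from_quat(s["orientation"],scalar_first=True)
    d=R0.inv().apply(np.array(p)-s["tcp_pos"])/.04
    t=np.degrees((R0.inv()*Rt).as_rotvec())/10 if Rt is not None else np.zeros(3)
    return np.r_[d,t].round(3)
E
python3 - <<'E'
from h import *
r=fit(); print(BX,BY,np.degrees(BA),r.fun.round(4))
print(toolR(BA).as_matrix().round(3))
i=camera_info("wrist"); s=manip.sense(); R0=R.from_quat(s["orientation"],scalar_first=True)
co=R0.inv().apply(i["origin"]-s["tcp_pos"]); cR=R0.inv()*R.from_quat(i["attitude"],scalar_first=True)
print("cam in tool",co,cR.as_matrix().round(3))
tip=bal([0,-.14,.02],-.14); print("tip",tip,"mark",bal([0,-.14,-.02],-.14))
# view: TCP z .3
Rt=toolR(BA)
for dy in(-.06,-.02,0,.03,.06):
  T=tip.copy();T[2]=.26; T=T+Rt.apply([dy,0,0])
  Kc=(cam("wrist")[0],cam("wrist")[1],Rt*cR,T+Rt.apply(co)); print(dy,T.round(3),proj(Kc,[tip,bal([0,0,.04],-.14)]).round(0).tolist())
c=cam("top");print("tip px top",proj(c,[tip,bal([0,-.14,-.02],-.14)]))
print(goto([.55,-.05,.4],Rt))
E
```

```text
0.546559914503775 0.048963355159876515 14.045524052698795 [ 0.0006  0.0029  0.0025 -0.0018 -0.0013 -0.0033 -0.0017  0.0021]
[[-0.243  0.97   0.   ]
 [ 0.97   0.243  0.   ]
 [ 0.     0.    -1.   ]]
cam in tool [ 0.06633146 -0.00057076 -0.14327108] [[ 0.001 -0.964 -0.265]
 [ 1.     0.     0.001]
 [-0.001 -0.265  0.964]]
tip [ 0.57952715 -0.08281486  0.13934036] mark [ 0.58088179 -0.08822971  0.09973172]
-0.06 [ 0.594 -0.141  0.26 ] [[321.0, 120.0], [321.0, -79.0]]
-0.02 [ 0.584 -0.102  0.26 ] [[321.0, 167.0], [321.0, -16.0]]
0 [ 0.58  -0.083  0.26 ] [[321.0, 188.0], [321.0, 13.0]]
0.03 [ 0.572 -0.054  0.26 ] [[321.0, 220.0], [321.0, 55.0]]
0.06 [ 0.565 -0.025  0.26 ] [[321.0, 249.0], [321.0, 94.0]]
tip px top [[369.04777551 197.02542572]
 [369.81094318 198.89608372]]
[-1.3347e+01 -1.0831e+01 -4.2260e+00 -1.0000e-02  3.0000e-03  5.5910e+00]
```

jog_arm --moves '[[[85,0,0,-1.5,0,0,0],[85,-0.6,-0.5,-3,0,0,0.3],[85,-1.8,-1.4,-4,0,0,0.8],[85,-13.9,-10.73,-4.2,0,0,5.59],[85,-13.9,-10.73,-4.2,0,0,5.59],[85,-13.9,-10.73,-4.2,0,0,5.59],[85,-13.9,-10.73,-4.2,0,0,5.59],[85,-13.9,-10.73,-4.2,0,0,5.59],[85,-13.9,-10.73,-4.2,0,0,5.59],[85,-13.9,-10.73,-4.2,0,0,5.59],[85,-13.9,-10.73,-4.2,0,0,5.59],[85,-13.9,-10.73,-4.2,0,0,5.59],[85,-13.9,-10.73,-2.7,0,0,5.59],[85,-13.9,-10.73,-1.2,0,0,5.59],[85,-13.9,-10.73,0.25,0,0,5.59],[85,-13.9,-10.73,0.25,0,0,5.59],[85,-13.9,-10.73,0.25,0,0,5.59],[85,-13.9,-10.73,0.25,0,0,5.59]]]'

```text
clock: 2.35
tcp_pos: [0.5741, -0.0538, 0.2248]
orientation: [0.003, 0.615, 0.788, 0.001]
wrist_force: [0.6, 0.7, 0.1]
grip_width: 0.993
grip_force: 0.0
```

```bash
python3 - <<'E'
from h import *
c,im=snap("wrist"); cv2.imwrite("pics/w1.png",im[:,:,::-1]); np.save("pics/w1.npy",np.r_[c[2].as_quat(),c[3]])
print(manip.sense()["tcp_pos"], proj(c,[bal([0,-.14,.02],-.14),bal([0,-.14,-.02],-.14),bal([0,0,.04],-.14)]))
E
```

```text
[ 0.57405642 -0.0537352   0.22472408] [[317.03326525 233.57970462]
 [317.26462198 222.77410173]
 [316.7217233   44.15820818]]
```

View pics/w1.png

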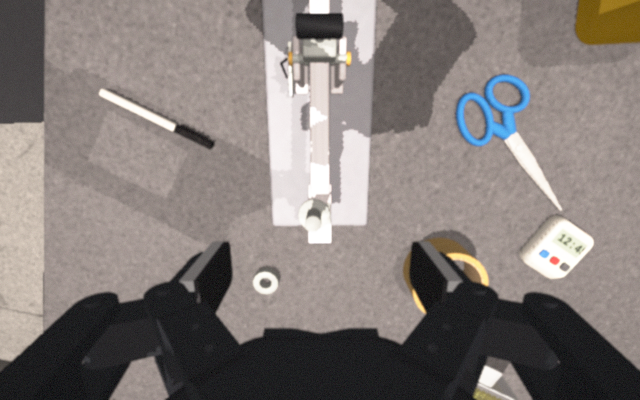

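Wrist view: post tip at (313,222), knob centre (320,26), ring_b (265,283), plate end corners (274,225) and (367,224).

```bash
python3 - <<'E'
from h import *
c=cam("wrist"); im=cv2.imread("pics/w1.png")
print(proj(c,[bal([a,-.18,-.084]) for a in(-.06,.06)]), "bearing pin ends", proj(c,[bal([0,0,0])]))
a=at_z(c,[(274,225),(367,224)],.016);print(a,bal([-.06,-.18,-.084]),bal([.06,-.18,-.084]))
inv=lambda P:R.from_euler("z",-BA).apply(P-[BX,BY,.1])
print("tip bal",inv(at_z(c,[(313,222)],.139)),"knob",inv(at_z(c,[(320,26)],.14)),"ringb",at_z(c,[(265,283)],.014))
cv2.imwrite("pics/w1z.png",cv2.resize(im[10:250,250:390],None,fx=2.45,fy=2.45,interpolation=cv2.INTER_CUBIC))
E
```

```text
[[269.82308775 227.98244033]
 [365.45390412 227.9199443 ]] bearing pin ends [[317.14090725  62.05009363]]
[[ 0.53630217 -0.13503911  0.016     ]
 [ 0.64884337 -0.10558551  0.016     ]] [ 0.53203842 -0.14021679  0.016     ] [ 0.6484508  -0.11109366  0.016     ]
tip bal [[-0.00334291 -0.12578269  0.039     ]] knob [[0.00217364 0.01683275 0.04      ]] ringb [[ 0.54136113 -0.21949849  0.014     ]]
```

View pics/w1z.png

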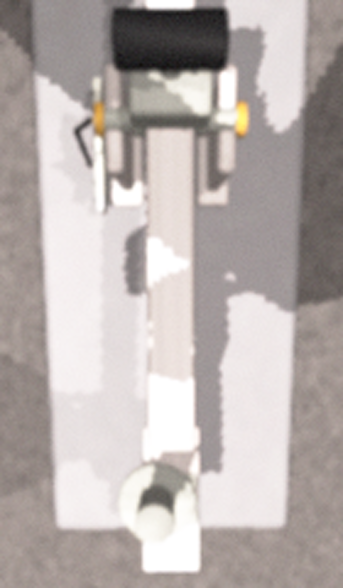

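```bash
python3 - <<'E'
from h import *
c=cam("wrist"); 
print("pivot",at_z(c,[(319.8,58.2)],.1),"tip",at_z(c,[(313.7,223)],.139),"pan",at_z(c,[(313.7,215.3)],.0997), "knob",at_z(c,[(320,26)],.1396))
print(goto([.5415,-.2197,.001],toolR(BA)))
E
```

```text
pivot [[0.54797342 0.05234438 0.1       ]] tip [[ 0.5746004  -0.07457197  0.139     ]] pan [[ 0.57570005 -0.08169976  0.0997    ]] knob [[0.54456078 0.06591715 0.1396    ]]
[-3.810e+00 -1.826e+00  5.596e+00  2.700e-02  1.700e-02  4.000e-03]
```

jog_arm --moves '[[[60,-1.4,-0.7,0,0,0,0],[60,-2.8,-1.4,0.6,0,0,0],[60,-3.81,-1.83,1.8,0,0,0],[60,-3.81,-1.83,3.2,0,0,0],[60,-3.81,-1.83,4.5,0,0,0],[60,-3.81,-1.83,5.3,0,0,0],[60,-3.81,-1.83,5.6,0,0,0],[60,-3.81,-1.83,5.6,0,0,0],[60,-3.81,-1.83,5.6,0,0,0]]]'

```text
clock: 3.52
tcp_pos: [0.54, -0.2201, -0.0005]
orientation: [0.002, 0.615, 0.788, 0.0]
wrist_force: [-0.7, -0.8, 0.8]
grip_width: 0.71
grip_force: 0.0
```

jog_arm --moves '[[[30,0,0,0,0,0,0],[30,0,0,0,0,0,0],[30,0,0,0,0,0,0],[30,0,0,0,0,0,0],[30,0,0,0,0,0,0]]]' --newtons 40

```text
clock: 4.15
tcp_pos: [0.5396, -0.22, -0.0005]
orientation: [0.002, 0.615, 0.788, 0.0]
wrist_force: [-0.4, -0.1, 8.6]
grip_width: 0.371
grip_force: 43.7
```

jog_arm --moves '[[[30,0,0,-0.5,0,0,0],[30,0,0,-2.0,0,0,0],[30,0,0,-3.5,0,0,0],[30,0.4,0.1,-5.0,0,0,0],[30,1.4,0.5,-5.0,0,-0.4,0],[30,1.4,0.5,-5.0,0,-0.8,0],[30,1.4,0.5,-5.0,0,-0.8,0],[30,1.4,0.5,-5.0,0,-0.8,0]]]'

```text
clock: 5.15
tcp_pos: [0.5442, -0.1604, 0.1979]
orientation: [0.055, 0.614, 0.786, -0.043]
wrist_force: [0.2, -0.6, -1.1]
grip_width: 0.367
grip_force: 40.1
```

```bash
python3 - <<'E'
from h import *
print(manip.sense()["tcp_pos"],manip.sense()["grip_width"]); c,im=snap("wrist"); cv2.imwrite("pics/w2.png",im[:,:,::-1])
tip=[.5746,-.0746,.139]; print(proj(c,[tip]))
t=R.from_quat(manip.sense()["orientation"],scalar_first=True).as_matrix(); print(t.round(3))
print(goto(np.array(tip)+[0,0,.03],toolR(BA,-.14)))
E
```

```text
[ 0.54419038 -0.16035526  0.19794143] 0.3667379635676627
[[403.57471095  83.33894368]]
[[-0.24   0.97   0.034]
 [ 0.961  0.242 -0.134]
 [-0.139  0.    -0.99 ]]
[ 1.985e+00  1.260e+00  4.460e-01  1.000e-03 -6.000e-03 -4.000e-03]
```

View pics/w2.png

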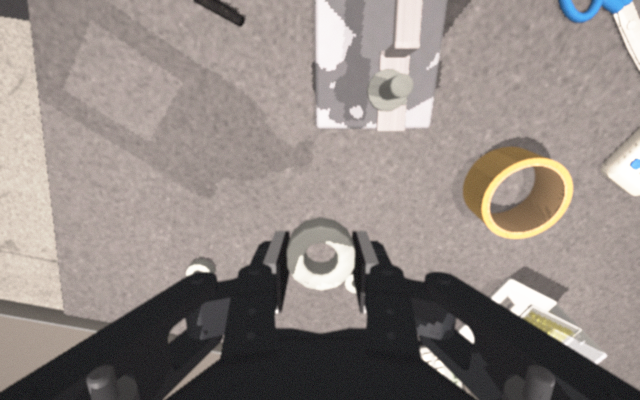

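Ring is held, seen at about (321,255) in the wrist view; the post tip shows at (400,86). Zooming on both for the in-hand offset.

```bash
python3 - <<'E'
from h import *
im=cv2.imread("pics/w2.png"); z=lambda a:cv2.resize(a,None,fx=5,fy=5,interpolation=cv2.INTER_CUBIC)
cv2.imwrite("pics/w2z.png",np.hstack([z(im[205:305,282:362]),z(im[45:145,360:440])]))
c=cam("wrist");s=manip.sense();t=R.from_quat(s["orientation"],scalar_first=True)
for dx in(-.004,0,.004):
  for h in(-.0145,-.0005):
    a=np.linspace(0,2*np.pi,60); 
    for r in(.017,.008):
      P=proj(c,s["tcp_pos"]+t.apply(np.c_[dx+r*np.cos(a),r*np.sin(a),0*a+h])); print(dx,h,r,((P.min(0)-[282,205])*5).round(),((P.max(0)-[282,205])*5).round())
E
```

```text
-0.004 -0.0145 0.017 [  9. 137.] [366. 460.]
-0.004 -0.0145 0.008 [103. 227.] [272. 379.]
-0.004 -0.0005 0.017 [24. 84.] [351. 383.]
-0.004 -0.0005 0.008 [111. 167.] [265. 307.]
0 -0.0145 0.017 [ 7. 97.] [367. 424.]
0 -0.0145 0.008 [103. 187.] [272. 341.]
0 -0.0005 0.017 [23. 47.] [352. 349.]
0 -0.0005 0.008 [110. 130.] [265. 273.]
0.004 -0.0145 0.017 [ 6. 55.] [369. 388.]
0.004 -0.0145 0.008 [102. 147.] [273. 304.]
0.004 -0.0005 0.017 [22.  9.] [353. 315.]
0.004 -0.0005 0.008 [110.  93.] [266. 238.]
```

View pics/w2z.png

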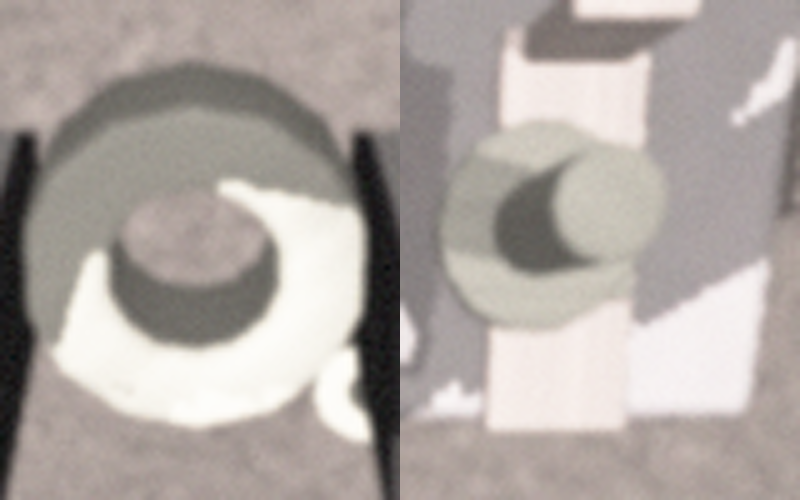

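```bash
python3 - <<'E'
from h import *
c=cam("wrist"); Rt=toolR(BA,-.14)
b=Rt.apply([-.0006,.00075,0])
P=at_z(c,[(401.8,85.0)],.1393)[0]; print("tip",P,P-b,[.5746,-.0746])
tip=P-b; print(goto(tip+Rt.apply([-.035,0,-.012]),Rt))
E
```

```text
tip [ 0.57376637 -0.07613169  0.1393    ] [ 0.5728946  -0.07573734  0.13921627] [0.5746, -0.0746]
[ 1.197e+00  1.212e+00  8.850e-01  1.000e-03 -6.000e-03 -4.000e-03]
```

jog_arm --moves '[[[30,0.6,0.6,0.3,0,0,0],[30,1.2,1.21,0.89,0,0,0],[30,1.2,1.21,0.89,0,0,0],[30,1.2,1.21,0.89,0,0,0],[30,1.2,1.21,0.89,0,0,0]]]'

```text
clock: 5.82
tcp_pos: [0.5809, -0.1083, 0.1564]
orientation: [0.056, 0.614, 0.786, -0.043]
wrist_force: [-0.4, -0.5, -0.7]
grip_width: 0.375
grip_force: 40.2
```

```bash
python3 - <<'E'
from h import *
s=manip.sense();print(s["tcp_pos"]); c,im=snap("wrist"); cv2.imwrite("pics/w3.png",im[:,:,::-1])
t=R.from_quat(s["orientation"],scalar_first=True)
for d in([.035,0,.012],[0,0,-.0145],[0,0,-.0005]): print(proj(c,[s["tcp_pos"]+t.apply(d)]))
cv2.imwrite("pics/w3z.png",cv2.resize(im[130:310,250:390,::-1],None,fx=3.3,fy=3.3,interpolation=cv2.INTER_CUBIC))
E
```

```text
[ 0.58094983 -0.10825038  0.15639901]
[[319.57052614 174.11738011]]
[[319.48313252 258.10836241]]
[[319.53966561 245.46232247]]
```

View pics/w3z.png

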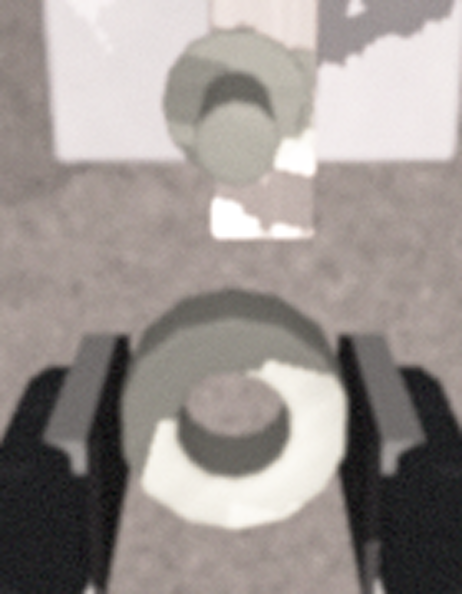

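Ring face centre (321.1,258.2) and post tip (321.8,172.7): I need about +0.8 mm in tool x and +0.3 mm in tool y beyond plan. Moving over and lowering to feel.

jog_arm --moves '[[[30,0.45,0.01,0,0,0,0],[30,0.895,0.01,0,0,0,0],[30,0.895,0.01,0,0,0,0],[30,0.895,0.01,0.2,0,0,0],[30,0.895,0.01,0.3,0,0,0],[30,0.895,0.01,0.4,0,0,0],[30,0.895,0.01,0.5,0,0,0],[30,0.895,0.01,0.6,0,0,0],[30,0.895,0.01,0.6,0,0,0],[30,0.895,0.01,0.6,0,0,0]]]'

```text
clock: 7.12
tcp_pos: [0.5733, -0.0759, 0.1267]
orientation: [0.055, 0.614, 0.786, -0.043]
wrist_force: [-0.7, -1.8, -1.4]
grip_width: 0.369
grip_force: 40.1
```

```bash
python3 - <<'E'
from h import *
s=manip.sense();print(s["tcp_pos"],s["wrist_force"]); c,im=snap("wrist")
cv2.imwrite("pics/w4z.png",cv2.resize(im[130:310,250:390,::-1],None,fx=3.3,fy=3.3,interpolation=cv2.INTER_CUBIC))
E
```

```text
[ 0.57328963 -0.07585515  0.12665206] [-0.71881564 -1.81402734 -1.38280706]
```

View pics/w4z.png

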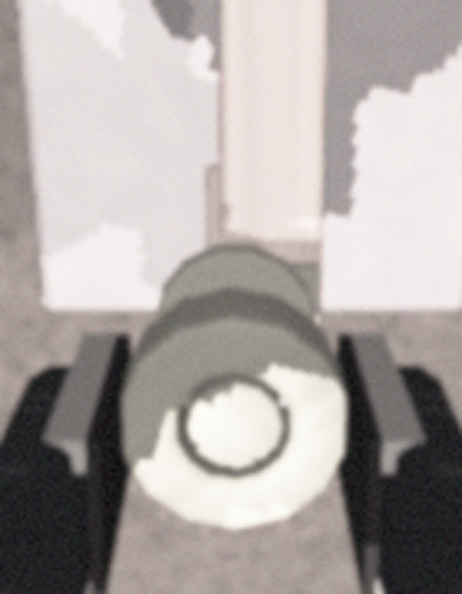

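Threaded: the post shows as a bright disc inside the bore at (235,425) with an even dark gap. Lowering near the pan, then releasing and backing off.

jog_arm --moves '[[[30,0,0,0.2,0,0,0],[30,0,0,0.4,0,0,0],[30,0,0,0.58,0,0,0],[30,0,0,0.58,0,0,0],[36,0,0,0.58,0,0,0],[44,0,0,0.58,0,0,0],[52,0,0,0.58,0,0,0],[52,0,0,0.3,0,0,0],[52,0,0,-0.6,0,0,0],[60,0,0,-1.8,0,0,0],[60,0.9,0,-2.2,0,0,0],[60,1.0,0,-2.2,0,0.8,0],[60,1.0,0,-2.2,0,0.8,0],[60,1.0,0,-2.2,0,0.8,0],[60,1.0,0,-2.2,0,0.8,0],[60,1.0,0,-2.2,0,0.8,0]]]'

```text
clock: 9.18
tcp_pos: [0.5605, -0.0253, 0.2079]
orientation: [0.0, 0.615, 0.788, -0.0]
wrist_force: [-0.1, -0.8, 0.0]
grip_width: 0.706
grip_force: 0.0
```

```bash
python3 - <<'E'
from h import *
s=manip.sense();print(s["clock"],s["tcp_pos"],s["orientation"],s["wrist_force"]); c,im=snap("wrist")
cv2.imwrite("pics/w5.png",im[:,:,::-1]); np.save("pics/w5.npy",np.r_[c[2].as_quat(),c[3]])
z=lambda a:cv2.resize(a,None,fx=2.8,fy=2.8,interpolation=cv2.INTER_CUBIC)
cv2.imwrite("pics/w5z.png",z(im[0:200,250:390,::-1]))
# post tip vs tilt, using pan offset measured
for th in(-.14,-.1,-.05,0,.05,.1,.14):
    print(th,proj(c,[bal([-.002,-.133,.02],th),bal([0,.008,.04],th)]).round(1).tolist())
E
```

```text
9.175 [ 0.56048691 -0.02525027  0.20793936] [ 4.07966598e-06  6.15200882e-01  7.88370313e-01 -3.51371219e-04] [-0.09762328 -0.81615668  0.03178106]
-0.14 [[322.9, 270.0], [326.7, 77.4]]
-0.1 [[322.9, 268.3], [326.7, 79.8]]
-0.05 [[322.8, 266.0], [326.7, 82.9]]
0 [[322.8, 263.4], [326.7, 86.0]]
0.05 [[322.7, 260.6], [326.6, 89.2]]
0.1 [[322.6, 257.5], [326.6, 92.3]]
0.14 [[322.6, 255.0], [326.6, 94.9]]
```

View pics/w5z.png

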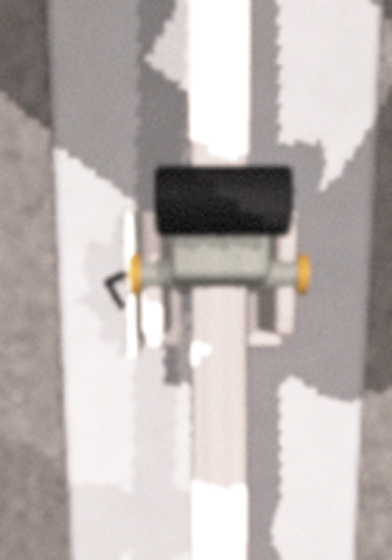

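The pins' midpoint is at about (327.9,97.5) and the knob at (330,71.4) in the full wrist frame. My picture views are used up, so tilt will be measured numerically.

```bash
cat >>h.py <<'E'
def wristy(c,knob,pin):
    K=at_z(c,[knob],.14)[0]; Pn=at_z(c,[pin],.1)[0]
    return R.from_euler("z",-BA).apply(K-Pn)
def redcap(n,im,u,r=22):
    x,y=np.round(u).astype(int); a=im[max(y-r,0):y+r,max(x-r,0):x+r].astype(int)
    m=((a[...,0]>110)&(a[...,0]>a[...,1]*1.9)&(a[...,0]>a[...,2]*1.9)); v,w=np.nonzero(m)
    return (m.sum(),(w.mean()+max(x-r,0)).round(2),(v.mean()+max(y-r,0)).round(2)) if m.sum() else (0,)
cap=lambda th:bal([0,.14,.06],th)
E
python3 - <<'E'
from h import *
i1=np.load("pics/w1.npy"); b=cam("wrist")
for c,k,p in(((b[0],b[1],R.from_quat(i1[:4]),i1[4:]),(319.4,25.9),(319.8,58.2)),(b,(330,71.4),(327.9,97.5))): print(wristy(c,k,p))
for n in("scene","top"):
    c=cam(n); im=capture(n); o=cv2.imread(f"pics/{n}0.png")[:,:,::-1]
    print(n,[proj(c,[cap(t)]).round(2).tolist() for t in(-.14,0,.14)]); u=proj(c,[cap(-.07)])[0]
    print(redcap(n,o,u),redcap(n,im,u)); cv2.imwrite(f"pics/{n}1.png",im[:,:,::-1])
E
```

```text
[-0.00042771  0.01396577  0.04      ]
[0.00029198 0.01444525 0.04      ]
scene [[[277.05, 181.86]], [[278.36, 177.37]], [[280.37, 173.35]]]
(np.int64(55), np.float64(275.98), np.float64(182.44)) (np.int64(49), np.float64(275.8), np.float64(182.18))
top [[[273.78, 220.29]], [[275.41, 218.8]], [[278.08, 217.09]]]
(np.int64(88), np.float64(273.22), np.float64(219.77)) (np.int64(77), np.float64(272.74), np.float64(219.57))
```

```bash
python3 - <<'E'
from h import *
b=cam("wrist")
print("knob",at_z(b,[(330,71.4)],.1385),"pivot",at_z(b,[(327.9,97.5)],.1),"pivot fit",BX,BY)
k=at_z(b,[(330,71.4)],.1385)[0]
Rt=toolR(BA-np.pi/2); print(goto([k[0],k[1],.2079],Rt),goto([k[0],k[1],.127],Rt), Rt.as_matrix().round(3)); print(manip.sense()["q"])
E
```

```text
knob [[0.54464638 0.06620834 0.1385    ]] pivot [[0.54787701 0.05193122 0.1       ]] pivot fit 0.546559914503775 0.048963355159876515
[ 2.315e+00  1.690e-01  3.000e-03 -1.000e-03  2.000e-03  9.002e+00] [ 2.315e+00  1.700e-01  2.026e+00 -1.000e-03  2.000e-03  9.002e+00] [[ 0.97   0.243  0.   ]
 [ 0.243 -0.97   0.   ]
 [ 0.     0.    -1.   ]]
[-2.56373224e-01  1.72036844e-01  1.66569416e+00 -2.82103417e-04
  1.30406070e+00 -5.01826791e-01]
```

jog_arm --moves '[[[44,1.0,0.1,0,0,0,1.0],[44,2.0,0.17,0,0,0,2.0],[44,2.31,0.17,0,0,0,3.0],[44,2.31,0.17,0,0,0,4.0],[44,2.31,0.17,0,0,0,5.0],[44,2.31,0.17,0,0,0,6.0],[44,2.31,0.17,0,0,0,7.0],[44,2.31,0.17,0.3,0,0,8.0],[44,2.31,0.17,0.8,0,0,9.0],[44,2.31,0.17,1.4,0,0,9.0],[44,2.31,0.17,1.9,0,0,9.0],[44,2.31,0.17,2.02,0,0,9.0],[44,2.31,0.17,2.02,0,0,9.0],[30,2.31,0.17,2.02,0,0,9.0],[12,2.31,0.17,2.02,0,0,9.0],[12,2.31,0.17,2.02,0,0,9.0],[12,2.31,0.17,2.02,0,0,9.0],[12,2.31,0.17,2.02,0,0,9.0]]]' --newtons 20

```text
clock: 11.58
tcp_pos: [0.5455, 0.0659, 0.1284]
orientation: [0.0, 0.992, 0.122, 0.001]
wrist_force: [-0.9, 0.6, 6.6]
grip_width: 0.174
grip_force: 22.1
```

jog_arm --moves '[[[12,0,0.2,-0.03,0,0,0],[12,0,0.45,-0.06,0,0,0],[12,0,0.7,-0.1,0,0,0],[12,0,0.95,-0.13,0,0,0],[12,0,1.15,-0.16,0,0,0],[12,0,1.15,-0.16,0,0,0],[12,0,1.15,-0.16,0,0,0]]]'

```text
clock: 12.45
tcp_pos: [0.5567, 0.021, 0.1342]
orientation: [0.0, 0.992, 0.122, 0.001]
wrist_force: [3.9, 0.7, 3.5]
grip_width: 0.18
grip_force: 22.0
```

jog_arm --moves '[[[22,0,0,0,0,0,0],[30,0,0,0,0,0,0],[44,0,0,0,0,0,0],[44,0,0,-0.6,0,0,0],[44,0,0,-1.8,0,0,0],[44,-1.2,0,-2.4,0,0,0],[44,-1.2,0,-2.4,0,0,0],[44,-1.2,0,-2.4,0,0,0],[44,-1.2,0,-2.4,0,0,0],[44,-1.2,0,-2.4,0,0,0],[44,-1.2,0,-2.4,0,0,0],[44,-1.2,0,-2.4,0,0,0],[44,-1.2,0,-2.4,0,0,0]]]'

```text
clock: 14.08
tcp_pos: [0.5095, 0.0097, 0.2297]
orientation: [-0.0, 0.992, 0.122, -0.0]
wrist_force: [-0.4, -0.5, -0.3]
grip_width: 0.515
grip_force: 0.0
```

```bash
python3 - <<'E'
from h import *
print(manip.sense()["tcp_pos"])
for n in("scene","top"):
    c=cam(n); im=capture(n); u=proj(c,[cap(-.07)])[0]; print(n,redcap(n,im,u)); cv2.imwrite(f"pics/{n}2.png",im[:,:,::-1])
c,im=snap("wrist");cv2.imwrite("pics/w6.png",im[:,:,::-1])
print(proj(c,[bal([0,0,0]),bal([0,-.038,.04]),bal([0,-.135,.02]),bal([0,.14,.06])]))
E
```

```text
[0.50949753 0.00965346 0.22970613]
scene (np.int64(47), np.float64(277.57), np.float64(176.09))
top (np.int64(81), np.float64(275.46), np.float64(217.46))
[[287.08480225 138.06516659]
 [330.92449357 142.31922819]
 [446.53582586 140.20051449]
 [ 79.81997965 144.90258674]]
```

```bash
python3 - <<'E'
from h import *
c=cam("wrist"); im=cv2.imread("pics/w6.png"); hsv=cv2.cvtColor(im,cv2.COLOR_BGR2HSV)
def blobs(m,mn,x0=0):
    n,_,st,ce=cv2.connectedComponentsWithStats(m.astype(np.uint8)); return [(st[i].tolist(),ce[i].round(1).tolist()) for i in range(1,n) if st[i][4]>=mn]
H,S,V=hsv[...,0],hsv[...,1],hsv[...,2]
roi=np.zeros(H.shape,bool); roi[60:240,:560]=1
print("red",blobs(roi&((H<6)|(H>172))&(S>140)&(V>80),30))
print("orange",blobs(roi&(H>10)&(H<25)&(S>120)&(V>100),8))
print("black",blobs(roi&(V<45),150))
for t in(-.14,-.05,0,.05,.1,.14): print(t,proj(c,[bal([0,.14,.063],t),bal([0,-.038,.04],t)]).round(1).tolist())
print(proj(c,[bal([-.02,0,0]),bal([.02,0,0])]))
for n in("scene","top"):
    q=cam(n)
    for f in(0,1,2):
        o=cv2.imread(f"pics/{n}{f}.png")[:,:,::-1].astype(float); x,y=np.round(proj(q,[cap(-.05)])[0]).astype(int)
        a=o[y-14:y+14,x-14:x+14]; w=np.clip(a[...,0]-np.maximum(a[...,1],a[...,2])-35,0,None); v,u=np.mgrid[y-14:y+14,x-14:x+14]
        print(n,f,w.sum(),(w*u).sum()/w.sum(),(w*v).sum()/w.sum())
E
```

```text
red [([46, 122, 61, 44, 2129], [75.5, 143.0]), ([135, 126, 7, 26, 42], [139.5, 137.9])]
orange [([278, 108, 11, 3, 31], [283.0, 108.9]), ([281, 162, 9, 4, 27], [285.2, 163.1])]
black [([322, 120, 18, 40, 372], [329.8, 144.9])]
-0.14 [[87.5, 142.6], [323.2, 142.9]]
-0.05 [[80.1, 144.3], [328.3, 142.5]]
0 [[76.5, 145.3], [330.9, 142.3]]
0.05 [[73.4, 146.4], [333.4, 142.1]]
0.1 [[70.8, 147.5], [335.6, 141.8]]
0.14 [[69.1, 148.5], [337.3, 141.6]]
[[287.69895459 160.24372692]
 [286.43738307 115.00322028]]
scene 0 4202.0 276.03212755830555 182.24202760590194
scene 1 3430.0 275.8212827988338 181.95014577259477
scene 2 2573.0 277.7835211815002 176.12942090944424
top 0 9845.0 273.1078720162519 219.72646013204672
top 1 9352.0 272.77576988879383 219.64649272882806
top 2 5880.0 275.42125850340136 217.5188775510204
```

```bash
python3 - <<'E'
from h import *
print(goto([.5576,.0133,.128],toolR(BA-np.pi/2)))
E
```

```text
[ 1.190e+00  2.030e-01  2.545e+00  0.000e+00 -0.000e+00  2.000e-03]
```

jog_arm --moves '[[[44,1.19,0.2,0.6,0,0,0],[44,1.19,0.2,1.8,0,0,0],[44,1.19,0.2,2.5,0,0,0],[44,1.19,0.2,2.54,0,0,0],[34,1.19,0.2,2.54,0,0,0],[24,1.19,0.2,2.54,0,0,0],[12,1.19,0.2,2.54,0,0,0],[12,1.19,0.2,2.54,0,0,0],[12,1.19,0.2,2.54,0,0,0],[12,1.19,0.1,2.53,0,0,0],[12,1.19,0.03,2.53,0,0,0],[12,1.19,0.03,2.53,0,0,0],[12,1.19,0.03,2.53,0,0,0]]]'

```text
clock: 15.85
tcp_pos: [0.5569, 0.0201, 0.1297]
orientation: [0.0, 0.992, 0.122, 0.001]
wrist_force: [1.3, -0.7, 6.7]
grip_width: 0.174
grip_force: 22.4
```

jog_arm --moves '[[[18,0,0,0,0,0,0],[24,0,0,0,0,0,0],[44,0,0,0,0,0,0],[44,0,0,-0.6,0,0,0],[44,0,0,-1.8,0,0,0],[44,-1.2,0,-2.5,0,0,0],[44,-1.2,0,-2.5,0,0,0],[44,-1.2,0,-2.5,0,0,0],[44,-1.2,0,-2.5,0,0,0],[44,-1.2,0,-2.5,0,0,0],[44,-1.2,0,-2.5,0,0,0],[44,-1.2,0,-2.5,0,0,0],[44,-1.2,0,-2.5,0,0,0],[44,-1.2,0,-2.5,0,0,0],[44,-1.2,0,-2.5,0,0,0],[44,-1.2,0,-2.5,0,0,0],[44,-1.2,0,-2.5,0,0,0]]]'

```text
clock: 17.98
tcp_pos: [0.5094, 0.0084, 0.2286]
orientation: [0.0, 0.992, 0.122, -0.0]
wrist_force: [0.8, -0.1, 0.6]
grip_width: 0.514
grip_force: 0.0
```

```bash
cat >m.py <<'E'
from h import *
import sys
k=sys.argv[1]; s=manip.sense(); print(s["clock"],s["tcp_pos"])
for n in("scene","top"):
    q=cam(n); o=capture(n); cv2.imwrite(f"pics/{n}{k}.png",o[:,:,::-1]); o=o.astype(float); x,y=np.round(proj(q,[cap(-.05)])[0]).astype(int)
    a=o[y-14:y+14,x-14:x+14]; w=np.clip(a[...,0]-np.maximum(a[...,1],a[...,2])-35,0,None); v,u=np.mgrid[y-14:y+14,x-14:x+14]
    print(n,w.sum(),(w*u).sum()/w.sum(),(w*v).sum()/w.sum())
c,im=snap("wrist"); im=im[:,:,::-1].copy(); cv2.imwrite(f"pics/w{k}.png",im); H,S,V=np.moveaxis(cv2.cvtColor(im,cv2.COLOR_BGR2HSV),2,0)
roi=np.zeros(H.shape,bool); roi[60:240,:560]=1
for nm,m,mn in(("red",((H<6)|(H>172))&(S>140)&(V>80),300),("orange",(H>10)&(H<25)&(S>120)&(V>100),8),("black",V<45,150)):
    n,_,st,ce=cv2.connectedComponentsWithStats((m&roi).astype(np.uint8)); print(nm,[(st[i].tolist(),ce[i].round(1).tolist()) for i in range(1,n) if st[i][4]>=mn])
E
python3 m.py 7
```

```text
17.975 [0.50935335 0.00837413 0.22858999]
scene 2736.0 277.1304824561403 177.37828947368422
top 6126.0 274.394384590271 218.03199477636304
red [([47, 121, 59, 43, 2025], [76.1, 141.5])]
orange [([277, 107, 10, 3, 29], [281.3, 108.0]), ([279, 162, 10, 3, 25], [283.9, 162.8])]
black [([308, 120, 19, 40, 415], [316.0, 144.4])]
```

jog_arm --moves '[[[44,0,0,-1.5,0,0,0],[44,0,0,-3.0,0,0,0],[44,-0.5,-1.5,-4.3,0,0,0],[44,-4.5,-13.0,-4.3,0,0,0],[44,-4.5,-13.0,-4.3,0,0,0],[44,-4.5,-13.0,-4.3,0,0,0],[44,-4.5,-13.0,-4.3,0,0,0],[44,-4.5,-13.0,-4.3,0,0,0],[44,-4.5,-13.0,-4.3,0,0,0],[44,-4.5,-13.0,-4.3,0,0,0],[44,-4.5,-13.0,-4.3,0,0,0],[44,-4.5,-13.0,-4.3,0,0,0],[44,-4.5,-13.0,-4.3,0,0,0],[44,-4.5,-13.0,-4.3,0,0,0]]]'

```text
clock: 19.88
tcp_pos: [0.2094, 0.4682, 0.4006]
orientation: [0.0, 0.993, 0.121, 0.0]
wrist_force: [0.2, 0.3, -1.1]
grip_width: 0.514
grip_force: 0.0
```

```bash
python3 m.py 8 | head -3; python3 - <<'E'
from h import *
for n in("scene","top"):
    q=cam(n); a,b=[cv2.imread(f"pics/{n}{k}.png") for k in(0,8)]
    for nm,p in(("cap",[0,.14,.05]),("tip",[-.002,-.133,.012])):
        m=[proj(q,[bal(p,t)])[0] for t in(-.14,0,.06)]
        x,y=np.round(m[0]).astype(int); r=6; T=a[y-r:y+r+1,x-r:x+r+1]; S=b[y-r-10:y+r+11,x-r-10:x+r+11]
        z=8; Z=lambda i:cv2.resize(i,None,fx=z,fy=z,interpolation=cv2.INTER_CUBIC)
        M=cv2.matchTemplate(Z(S),Z(T),cv2.TM_CCOEFF_NORMED); _,v,_,l=cv2.minMaxLoc(M)
        print(n,nm,v,np.array(l)/z-10,"model 0:",m[1]-m[0],".06:",m[2]-m[0])
E
```

```text
19.875 [0.20937083 0.46819784 0.40061287]
scene 4501.0 277.1741835147745 177.20950899800044
top 10593.0 274.76050221844616 218.16378740677806
scene cap 0.9770061373710632 [ 0.75 -4.75] model 0: [ 0.98540772 -4.56727893] .06: [ 1.61742299 -6.3966608 ]
scene tip 0.6277721524238586 [0.5   4.875] model 0: [0.61124748 5.21749084] .06: [0.64989591 7.36104452]
top cap 0.9098724126815796 [ 1.375 -1.625] model 0: [ 1.16071346 -1.35826984] .06: [ 1.96784047 -2.00989014]
top tip 0.7248272895812988 [0.625 0.875] model 0: [0.50693378 0.82765622] .06: [0.45830321 1.24503336]
```

```bash
python3 - <<'E'
from h import *
for n in("scene","top"):
    q=cam(n); a=cv2.imread(f"pics/{n}0.png"); b=np.mean([capture(n)[:,:,::-1] for _ in range(4)],0).astype(np.uint8); z=10
    Z=lambda i:cv2.resize(i,None,fx=z,fy=z,interpolation=cv2.INTER_CUBIC); out=[]
    ths=np.linspace(-.1,.14,49)
    for h in(.06,.05,.03,.01):
      for r in(4,5,7):
        P=proj(q,[bal([0,.14,h],t) for t in np.r_[-.14,ths]]); x,y=np.round(P[0]).astype(int)
        M=cv2.matchTemplate(Z(b[y-r-10:y+r+11,x-r-10:x+r+11]),Z(a[y-r:y+r+1,x-r:x+r+1]),cv2.TM_CCOEFF_NORMED); _,v,_,l=cv2.minMaxLoc(M)
        d=np.array(l)/z-10; e=((P[1:]-P[0]-d)**2).sum(1); out.append((h,r,round(v,2),round(ths[e.argmin()],3),round(e.min()**.5,2)))
    print(n,out)
E
```

```text
scene [(0.06, 4, 0.96, np.float64(0.01), np.float64(0.16)), (0.06, 5, 0.95, np.float64(0.005), np.float64(0.18)), (0.06, 7, 0.86, np.float64(-0.015), np.float64(0.34)), (0.05, 4, 0.98, np.float64(0.005), np.float64(0.14)), (0.05, 5, 0.98, np.float64(0.0), np.float64(0.23)), (0.05, 7, 0.98, np.float64(0.0), np.float64(0.41)), (0.03, 4, 0.98, np.float64(0.0), np.float64(0.14)), (0.03, 5, 0.99, np.float64(0.0), np.float64(0.24)), (0.03, 7, 0.98, np.float64(0.0), np.float64(0.14)), (0.01, 4, 0.98, np.float64(-0.005), np.float64(0.3)), (0.01, 5, 0.98, np.float64(0.0), np.float64(0.3)), (0.01, 7, 0.96, np.float64(-0.01), np.float64(0.12))]
top [(0.06, 4, 0.9, np.float64(0.0), np.float64(0.03)), (0.06, 5, 0.94, np.float64(0.0), np.float64(0.03)), (0.06, 7, 0.93, np.float64(-0.005), np.float64(0.23)), (0.05, 4, 0.96, np.float64(0.03), np.float64(0.1)), (0.05, 5, 0.94, np.float64(0.03), np.float64(0.05)), (0.05, 7, 0.9, np.float64(0.025), np.float64(0.11)), (0.03, 4, 0.95, np.float64(0.105), np.float64(0.65)), (0.03, 5, 0.92, np.float64(0.1), np.float64(0.44)), (0.03, 7, 0.88, np.float64(0.105), np.float64(0.37)), (0.01, 4, 0.9, np.float64(0.14), np.float64(1.82)), (0.01, 5, 0.86, np.float64(0.14), np.float64(1.63)), (0.01, 7, 0.74, np.float64(0.14), np.float64(1.42))]
```

Tilt comes out at about 0.00 ± 0.01 rad from the scene camera, which has the best sensitivity. The arm is clear, so I'm handing in.

```bash
python3 -c "
from plant import manip
print(manip.hand_in())"
```

```text
the job is handed in; nothing more can be done
None
```

I threaded one ring onto the post and slid the poise about 30 mm to the pan side; the beam measured level at about 0.00 ± 0.01 rad (limit 0.025). I handed the job in just after 20 s, but the hand-in returned no verdict.

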